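Roll the boxed figure into the bay and shut the keeper

TASK

Push the open cardboard carton with the clay figure along the roller track, without lifting it off the rollers, until it is right up against the end stop of the blue bay. Then swing the red keeper arm round behind it until it lies straight across the track, so that the carton cannot roll back out. Leave the other things on the table where they are.

Things in the scene. Friction and masses are not known exactly. Their poses are not given: they have to be found in the camera images.
- carton: Open-topped cardboard carton, 150 long (its x) x 110 wide (its y) x 75 tall, 0.3 to 0.55 kg, standing on the rollers; a tan clay figure bedded in it rises to 84 above its underside. Origin: centre of its underside. At the start its x points along the track to the bay. Rolls easily, stops within centimetres of a push.
- station: Fixed free-rolling track, blue bay at its end, moved and turned each time. Origin: on the table under the track's middle; x along it to the bay, y across, z up. x -250 to 250; 25 dia. rollers, tops 70 above the table. Side frames' inner faces at y +-65, tops at 82. Bay walls in line with them, x 85 to 240, tops at 120; end stop's face at x 240, top at 145.
- bay_home (a point): Where the carton's origin lies when the carton is against the end stop: on the station at x = +165, y = 0, 70 above the table (roller tops); axes as the station's.
- keeper (a joint): Angle of the red keeper arm about its upright hinge (rad), closing clockwise from above. 0: open, pointing back from the hinge, away from the bay, splayed 20 deg outwards; 0.35: parallel to the track; 1.92 (hard stop): straight across it, 18 mm behind a home carton; a carton sticking out further blocks it. Starts at 0 to 0.35. Light friction (about 1 N at the knob); stays where left.
- keeper_hinge (a point): Hinge axis of the keeper arm, on a 30 x 32 steel post beside the track's -y side, at station x = +66, y = -91, 100 above the table (post top); axes as the station's. The red bar is 12 wide, 14 tall, 102 to 116 above the table, and carries a knob 120 from the hinge.
- keeper_knob (a point): Mid-height grip point of the keeper's upright black round knob, 22 diameter, standing from 114 to 164 above the table (this point 142 above it), 120 from the hinge axis. It moves with the arm; it can be pinched from above or pushed sideways, and turns freely in the fingers' grip as the arm swings.
- paint_jar: Bystander, to be left where it is: a paint jar with a green lid, 56 across, 75 tall. Origin: centre of its underside.
- clay_block: Bystander, to be left where it is: a dark brown block of cured clay, 100 x 65 x 45. Origin: centre of its underside.
- tape_roll: Bystander, to be left where it is: a yellow ring of tape lying flat, 90 across, 25 tall. Origin: centre of its underside.
- craft_knife: Bystander, to be left where it is: a red-handled craft knife lying flat, 165 long, 12 thick. Origin: centre of its underside.
- water_cup: Bystander, to be left where it is: a white cup, 70 across the rim, 80 tall. Origin: centre of its underside.
- spare_figure: Bystander, to be left where it is: a tan potato-like clay figure on a round wooden foot, 70 across, 105 tall. Origin: centre of its underside.
- palette_knife: Bystander, to be left where it is: a palette knife lying flat, 200 long. Origin: centre of its underside.

How it is judged (in metres and radians):
On the way, in this order (a step that is already met when the one before it is completed fails the run):
1. the carton stands on the rollers, up against the bay's end stop (x of carton in the frame of bay_home above -0.01 m and z of carton in the frame of bay_home between -0.008 and 0.008 m and angle between the x axis of carton and the x axis of bay_home, either way round below 0.1 rad and angle between carton's own z axis and vertical below 0.06 rad and linear speed of carton below 0.02 m/s), for 0.2 s.
2. the keeper arm is swung across the track behind it (value of joint keeper above 1.78 rad), for 0.2 s.
At the end, for the whole second after the job is handed in: The carton stands level and still on the rollers in the bay, within 10 mm of the end stop and within about 6 degrees of square; the keeper arm is across the track behind it, within 8 degrees of its stop (all of step 1 and value of joint keeper above 1.78 rad); the robot touches nothing.
It fails at once if the carton is lifted off the rollers (20 mm or more) or tipped beyond 15 degrees (z of carton in the frame of bay_home above 0.02 m or angle between carton's own z axis and vertical above 0.26 rad).
It fails at once if a bystander is moved by more than 30 mm or knocked over (distance of any of paint_jar, clay_block, tape_roll, craft_knife, water_cup, spare_figure, palette_knife from where it was at the start of the episode above 0.03 m or angle between any of paint_jar, water_cup, spare_figure's own z axis and vertical above 0.5 rad).
It also fails if it takes over 51 s, if anything falls off the work surface, if the arm or the gripper's body presses on something with over 40 N, if the wrist force passes 120 N, or if a joint passes its speed limit or range.

ROBOT

A 6-joint arm with a two-finger parallel gripper is mounted at the origin on the work surface. World frame = base frame: x ahead of the robot, y to its left, z up, the work surface at z = 0. Lengths are in m, angles in degrees, forces in N, time in s.
With the tool pointing down it reaches from about 0.25 to 0.725 m from the base axis. Payload 9.7 kg.
Tool frame: the origin (TCP) lies between the finger pads; the fingertips stand 19 mm ahead of it and the grasp point (between the pads) is the TCP; z points along the fingers, y is the line along which they close (so a half turn about z gives the same grasp; the last joint's range is limited). The gripper opens to 85 mm and grips with 20 to 120 N. Pads are 22 mm wide; open, the fingers measure 114 mm over their backs; the gripper's body (76 mm by 85 mm) begins 54 mm behind the grasp point. The pads swing forward as they close: fully open they stand 13 mm farther back than shut.
Start: joints at [-76.776, 4.979, 10.078, 95.1, 0, 90], TCP at [0.126, -0.535, 0.25] pointing down, gripper open.
Joint ranges: [-179.16, 179.16], [-48.56, 103.87], [-65.8, 70.77], [-126.05, 130.52], [-82.76, 87.17], [-180, 180]. Speed limits (degrees/s): [127.2, 127.2, 147.25, 180, 180, 180].

INTERFACE

Orientations are given as [roll, pitch, yaw] about the fixed x, y, z axes, in that order (R = Rz(yaw) Ry(pitch) Rx(roll)).
In Python, from workcell import bot gives the robot as it stands. The module is installed in compiled form; this text tells all that it offers.
- The arm moves only by the shell command python3 -m crank 'ROWS' [OPENING] [FORCE]. ROWS is JSON, a list that holds one entry, the list of rows, each a list of 6 numbers: the shift along the world's x, y, z as a fraction of full scale, then the turn, a rotation vector about the world's x, y, z as a fraction of full scale. In form: [[[x, y, z, wx, wy, wz], ...]]. A call has 1 to 20 rows; each row shifts and turns the commanded pose from where the row before left it; what a row does not reach is not made up. Full scale, the value 1, is 20 mm for a shift and 0.12 rad for a turn. A row lasts 1/12 s, in which the tool goes at most 41.7 mm and 7.16 degrees, less where a joint would pass 70% of its speed; a pose out of reach is approached as far as the arm can. A call with a number of a shift or a turn outside -1 to 1 is refused whole. A call with a gripper value outside its range is refused whole. OPENING is the opening, from 0 (shut) to 1 (fully open), set as the call begins (- or left out, the last holds). The fingers move at their own pace and stop on an object; FORCE is the grip in N (left out, the last holds). Time passes only in rows, so rows that do not move let the fingers close. It gives the time, the measured TCP pose, the force, the opening and the grip force at its end, in the units of the state.
- bot.get_obs(): the state, without advancing time (a new reading comes with each control period).
- bot.camera(name): name is "side" or "top"; returns the picture (420x560x3 uint8, red, green, blue); there is no depth.
- bot.camera_model(name): a dict with "vertical_fov" (degrees; the focal length in pixels is half the picture's height over the tangent of half this angle, whatever the lens; pixels are square), "cx", "cy" (the principal point, pixels), "R" (3x3) and "t" (3): a world point X has camera coordinates R X + t. Camera axes: x right, y down, z forward; pixel columns grow to the right and rows downward; lengths in m; the calibration is good to about 2 mm. A picture is of the moment at which its call begins. camera_model takes no time and is no camera call.
- bot.job_done(): hands the job in; it is judged then, once.
The state is a dict: "time": time; "q": joint angles; "qd": joint speeds; "joint_efforts": joint torques, N m; "ee_pos": TCP position; "tcp_rot": TCP orientation; "wrist_force": force on the tool from outside, world axes, zero at the start; "torque": the same for the moment, N m; "opening": finger opening in m; "grasp_force": force on a finger pad.
Only numpy, scipy, OpenCV 4.12 (cv2) and the standard library are available. Lean on these libraries where they do the work, as an engineer would, in place of code of your own. Each camera call takes 0.05 s, during which the arm holds its last target. There are 200 camera calls.

## Working session

There is one attempt and no reset: what is moved stays moved. The work goes in short steps, Python scripts to look and compute and a shell command to move; the robot and the scene stay as the last step left them, time stands still between calls to the robot, and variables do not carry over. Pictures are saved under pics/ and viewed, at most 10 in all, crops included, and the job is handed in when it is done.

```bash
mkdir -p pics
cat > h.py <<'E'
import numpy as np, cv2
from workcell import bot
def snap(n,f):
    im=bot.camera(n); cv2.imwrite('pics/'+f,im[:,:,::-1]); return im
def ray(n,px,z):
    m=bot.camera_model(n); f=210/np.tan(np.radians(m['vertical_fov'])/2)
    R=np.array(m['R']); t=np.array(m['t'])
    d=R.T@np.array([(px[0]-m['cx'])/f,(px[1]-m['cy'])/f,1]); c=-R.T@t
    return c+d*(z-c[2])/d[2]
def proj(n,X):
    m=bot.camera_model(n); f=210/np.tan(np.radians(m['vertical_fov'])/2)
    p=np.array(m['R'])@X+np.array(m['t']); return p[:2]/p[2]*f+[m['cx'],m['cy']]
E
python3 - <<'E'
from h import *
a=snap('top','t0.png'); b=snap('side','s0.png')
for n in('top','side'):
    m=bot.camera_model(n); print(n,m['vertical_fov'],-np.array(m['R']).T@m['t'])
o=bot.get_obs(); print(o['time'],o['ee_pos'],o['tcp_rot'])
E
```

```text
top 53.895848454721516 [ 0.33312216 -0.00246195  1.30037393]
side 50.12384195780933 [0.09088572 0.97231376 1.15243832]
0.1 [ 0.12578097 -0.53523595  0.24962207] [-1.79928844e+02  9.40568584e-05  1.32247323e+01]
```

View pics/t0.png

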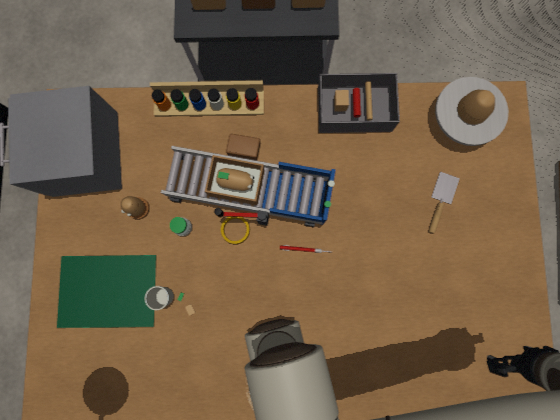

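View pics/s0.png

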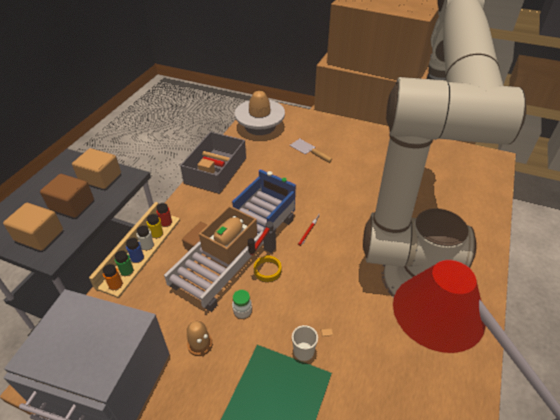

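The top view shows the track from about (170,175) to the blue bay at (330,192). The carton is at about (235,182), and the red keeper arm's hinge is near (262,217) with its knob at (219,212). I'll measure a zoomed crop next.

Run:
```python
from h import *
a=cv2.imread('pics/t0.png'); c=a[130:250,150:350]
cv2.imwrite('pics/c0.png',cv2.resize(c,None,fx=4,fy=4,interpolation=cv2.INTER_CUBIC))
h=cv2.cvtColor(a,cv2.COLOR_BGR2HSV)
m=cv2.inRange(h,(105,120,50),(125,255,255)); m[:140]=0;m[240:]=0
p=cv2.findNonZero(m); r=cv2.minAreaRect(p); print(r); 
for q in cv2.boxPoints(r): print(q,ray('top',q,.12))
m=cv2.inRange(h,(0,150,80),(6,255,255))|cv2.inRange(h,(174,150,80),(180,255,255)); m[:200]=0;m[235:]=0;m[:,:210]=0;m[:,275:]=0
print(cv2.minAreaRect(cv2.findNonZero(m)))
```

```text
((297.9715270996094, 189.5385284423828), (65.3238296508789, 52.473236083984375), 9.86580753326416)
[261.2972  209.79082] [0.5081829  0.07013191 0.12      ]
[270.28806 158.09358] [0.66165655 0.04302681 0.12      ]
[334.64584 169.28624] [ 0.62516025 -0.14510035  0.12      ]
[325.655   220.98347] [ 0.47323902 -0.11478377  0.12      ]
((239.56227111816406, 214.06793212890625), (33.012290954589844, 3.5618526935577393), 2.4895527362823486)
```

View pics/c0.png

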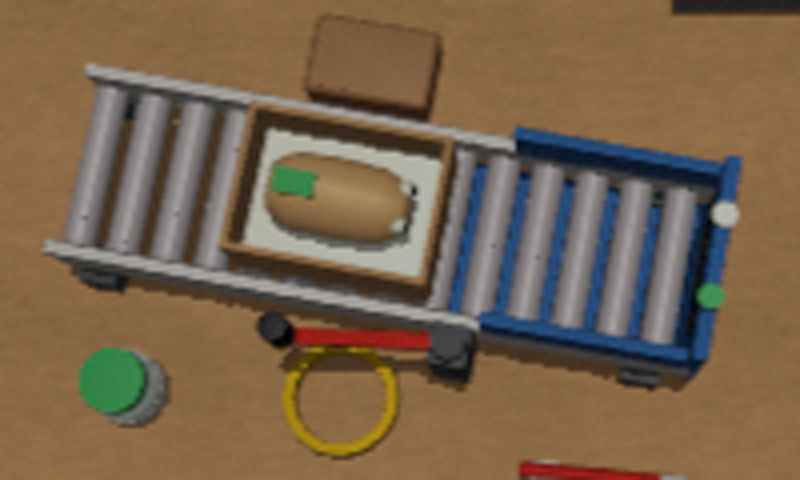

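The crop shows the track's left end corners at crop pixels (90,68) and (45,248), and the end-stop top corners at (740,158) and (697,375). The knob top is at (273,328), the hinge cap at (450,342), and the carton rim corners are near (250,103), (453,140), (428,293) and (222,248).

```bash
cat >> h.py <<'E'
def C(u,v,z): return ray('top',(150+u/4,130+v/4),z)[:2]
E
python3 - <<'E'
from h import *
L=[C(90,68,.082),C(45,248,.082)]; Rr=[C(740,158,.145),C(697,375,.145)]
l=np.mean(L,0); r=np.mean(Rr,0); d=r-l; print('L',L,'R',Rr,'len',np.hypot(*d),'yaw',np.degrees(np.arctan2(d[1],d[0])))
car=[C(250,103,.145),C(453,140,.145),C(428,293,.145),C(222,248,.145)]; print('carton',car,np.mean(car,0))
ex=d/np.hypot(*d); ey=np.array([-ex[1],ex[0]]); O=l+.25*ex
f=lambda p:((p-O)@ex,(p-O)@ey)
k=C(273,328,.164); hg=C(450,335,.116)
print('O',O); 
for n,p in dict(car=np.mean(car,0),knob=k,hinge=hg,w1=C(518,128,.12),w2=C(480,318,.12)).items(): print(n,p,f(p))
for p in car:print(f(p))
E
```

```text
L [array([0.71159288, 0.34353341]), array([0.57193993, 0.37372596])] R [array([ 0.61833284, -0.14307324]), array([ 0.46249671, -0.10825401])] len 0.49478496842133257 yaw -101.82011789154205
carton [array([0.66413026, 0.20900049]), array([0.63455494, 0.06244915]), array([0.5233876 , 0.08071335]), array([0.55785744, 0.22761521])] [0.59498256 0.14494455]
O [0.59055647 0.1139308 ]
car [0.59498256 0.14494455] (np.float64(-0.031262754476470325), np.float64(-0.0020206106954826107))
knob [0.4970163  0.18737359] (np.float64(-0.05272472692507579), np.float64(-0.1066007006316309))
hinge [0.49713978 0.06693942] (np.float64(0.06513040456366115), np.float64(-0.08181013356357782))
w1 [0.64943808 0.01603336] (np.float64(0.08376028228246513), np.float64(0.07768634757085935))
w2 [0.50870168 0.04496197] (np.float64(0.08427350323478003), np.float64(-0.06599153948726705))
(np.float64(-0.10812462136812079), np.float64(0.05253964388226509))
(np.float64(0.04137737988006533), np.float64(0.05361099395597422))
(np.float64(0.04627195102404135), np.float64(-0.0589403368510408))
(np.float64(-0.10457572744186727), np.float64(-0.055292743769128724))
```

```bash
python3 -m crank '[[[0.6,0.97,0,0,0,0.24],[0.6,0.97,0,0,0,0.24],[0.6,0.97,0,0,0,0.24],[0.6,0.97,0,0,0,0.24],[0.6,0.97,0,0,0,0.24],[0.6,0.97,0,0,0,0.24],[0.6,0.97,0,0,0,0.24],[0.6,0.97,0,0,0,0.24],[0.6,0.97,0,0,0,0.24],[0.6,0.97,0,0,0,0.24],[0.6,0.97,0,0,0,0.24],[0.6,0.97,0,0,0,0.24],[0.6,0.97,0,0,0,0.24],[0.6,0.97,0,0,0,0.24],[0.6,0.97,0,0,0,0.24],[0.6,0.97,0,0,0,0.24],[0.6,0.97,0,0,0,0.24],[0.6,0.97,0,0,0,0.24],[0.6,0.97,0,0,0,0.24],[0.6,0.97,0,0,0,0.24]]]' 0.5 30
python3 -m crank '[[[0.6,0.97,0,0,0,0.24],[0.6,0.97,0,0,0,0.24],[0.6,0.97,0,0,0,0.24],[0.6,0.97,0,0,0,0.24],[0.6,0.97,0,0,0,0.24],[0.6,0.97,0,0,0,0.24],[0.6,0.97,0,0,0,0.24],[0.6,0.97,0,0,0,0.24],[0.6,0.97,0,0,0,0.24],[0.6,0.97,0,0,0,0.24],[0.6,0.97,0,0,0,0.24],[0.6,0.97,0,0,0,0.24],[0.6,0.97,0,0,0,0.24],[0.6,0.97,0,0,0,0.24],[0.6,0.97,0,0,0,0.24],[0.6,0.97,0,0,0,0.24],[0.6,0.97,0,0,0,0.24],[0.6,0.97,0,0,0,0.24],[0.6,0.5,0,0,0,0],[0,0,0,0,0,0]]]'
```

```text
time: 1.77
ee_pos: [0.3661, -0.1463, 0.2501]
tcp_rot: [-180.0, 0.0, 46.3]
wrist_force: [1.0, -0.8, -0.9]
opening: 0.0426
grasp_force: 0.0
time: 3.43
ee_pos: [0.5949, 0.2137, 0.2485]
tcp_rot: [-179.9, 0.0, 76.0]
wrist_force: [0.9, 0.4, -0.6]
opening: 0.043
grasp_force: 0.0
```

```bash
python3 -m crank '[[[0.4,0.8,0,0,0,0.16],[0.4,0.8,0,0,0,0.16],[0.4,0.6,0,0,0,0],[0,0,0,0,0,0],[0,0,-0.8,0,0,0],[0,0,-0.8,0,0,0],[0,0,-0.8,0,0,0],[0,0,-0.8,0,0,0],[0,0,-0.8,0,0,0],[0,0,-0.8,0,0,0],[0,0,-0.8,0,0,0],[0,0,-0.8,0,0,0],[0,0,0,0,0,0]]]'
python3 - <<'E'
from h import *
a=snap('top','t1.png')[:,:,::-1]; cv2.imwrite('pics/c1.png',cv2.resize(a[130:250,150:350],None,fx=4,fy=4,interpolation=cv2.INTER_CUBIC))
E
```

```text
time: 4.52
ee_pos: [0.616, 0.2542, 0.1187]
tcp_rot: [-179.8, 0.2, 78.1]
wrist_force: [-1.1, 0.3, -0.8]
opening: 0.0427
grasp_force: 0.0
```

View pics/c1.png

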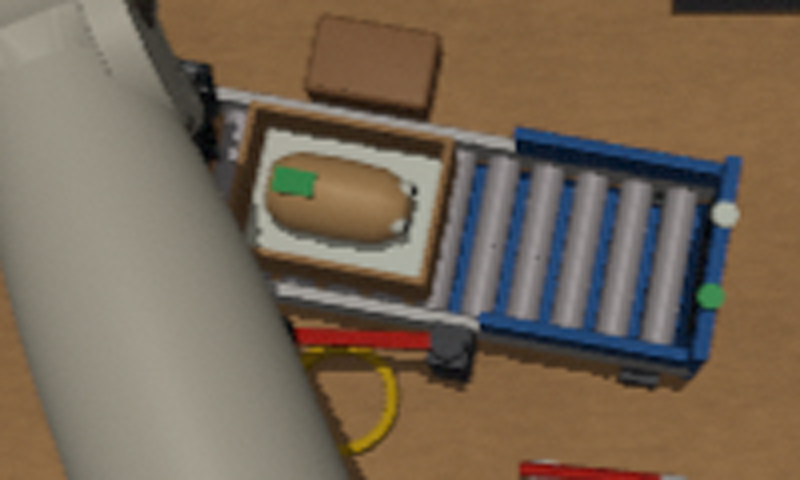

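The fingers are down behind the carton, which hasn't moved, and the way ahead is clear. I'll push along the track.

```bash
python3 -m crank '[[[-0.06,-0.29,0,0,0,0],[-0.06,-0.29,0,0,0,0],[-0.08,-0.39,0,0,0,0],[-0.08,-0.39,0,0,0,0],[-0.08,-0.39,0,0,0,0],[-0.08,-0.39,0,0,0,0],[-0.08,-0.39,0,0,0,0],[-0.08,-0.39,0,0,0,0],[-0.08,-0.39,0,0,0,0],[-0.08,-0.39,0,0,0,0],[-0.08,-0.39,0,0,0,0],[-0.08,-0.39,0,0,0,0],[-0.08,-0.39,0,0,0,0],[-0.08,-0.39,0,0,0,0],[-0.08,-0.39,0,0,0,0],[-0.08,-0.39,0,0,0,0],[-0.08,-0.39,0,0,0,0],[-0.08,-0.39,0,0,0,0],[-0.08,-0.39,0,0,0,0],[-0.08,-0.39,0,0,0,0]]]'
python3 -m crank '[[[-0.06,-0.29,0,0,0,0],[-0.06,-0.29,0,0,0,0],[-0.06,-0.29,0,0,0,0],[-0.06,-0.29,0,0,0,0],[-0.06,-0.29,0,0,0,0],[-0.04,-0.2,0,0,0,0],[-0.04,-0.2,0,0,0,0],[-0.04,-0.2,0,0,0,0],[0,0,0,0,0,0]]]'
```

```text
time: 6.23
ee_pos: [0.5869, 0.103, 0.123]
tcp_rot: [179.9, -0.0, 78.1]
wrist_force: [2.9, 0.7, 6.2]
opening: 0.043
grasp_force: 0.6
time: 6.98
ee_pos: [0.5782, 0.0617, 0.1229]
tcp_rot: [179.9, 0.0, 78.1]
wrist_force: [0.9, -0.5, 7.2]
opening: 0.0427
grasp_force: 0.0
```

Run:
```python
from h import *
a=snap('top','t2.png')[:,:,::-1]; s=snap('side','s2.png')[:,:,::-1]
A=cv2.resize(a[130:250,190:350],(480,360),interpolation=cv2.INTER_CUBIC); B=cv2.resize(s[150:310,150:310],(320,360) and (360,360),interpolation=cv2.INTER_CUBIC)
cv2.imwrite('pics/c2.png',cv2.resize(np.hstack([A,B]),(800,343)))
```

```text
(no output)
```

View pics/c2.png

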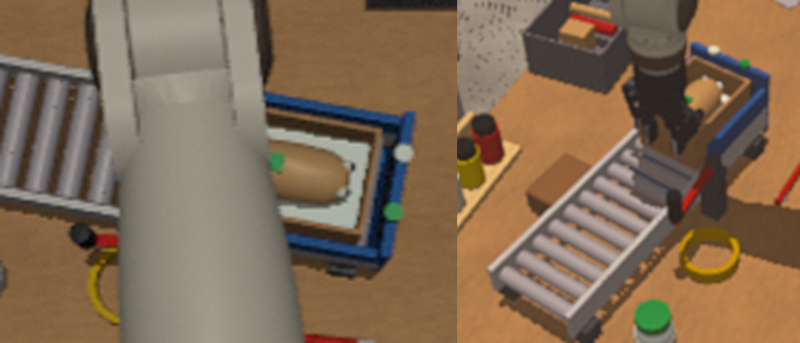

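The carton is square in the bay with about 20 mm still to go, and the fingers are behind its back wall. There is a slight upward force on the tool, so I'll raise it 4 mm and finish the push slowly.

```bash
python3 -m crank '[[[0,0,0.2,0,0,0],[-0.04,-0.2,0,0,0,0],[-0.04,-0.2,0,0,0,0],[-0.04,-0.2,0,0,0,0],[-0.04,-0.2,0,0,0,0],[-0.04,-0.2,0,0,0,0],[0,0,0,0,0,0]]]'
python3 -m crank '[[[-0.02,-0.1,0,0,0,0],[-0.02,-0.1,0,0,0,0],[0,0,0,0,0,0],[0,0,0,0,0,0],[0,0,0,0,0,0]]]'
```

```text
time: 7.67
ee_pos: [0.5739, 0.0427, 0.1261]
tcp_rot: [-180.0, -0.1, 78.1]
wrist_force: [-1.0, 4.6, -0.6]
opening: 0.0427
grasp_force: 2.2
time: 8.08
ee_pos: [0.5732, 0.0424, 0.1262]
tcp_rot: [-179.9, -0.4, 78.3]
wrist_force: [0.0, 23.2, 0.5]
opening: 0.0426
grasp_force: 11.2
```

The carton is seated, with 23 N against the stop. I'll back off, lift and go above the knob.

```bash
python3 -m crank '[[[0.08,0.4,0,0,0,0],[0.12,0.6,0,0,0,0],[0.12,0.6,0,0,0,0],[0,0,1,0,0,0],[0,0,1,0,0,0],[0,0,1,0,0,0],[0,0,1,0,0,0],[-0.5,0.5,0.5,0,0,0],[-0.6,0.8,0,0,0,0],[-0.7,0.9,0,0,0,0],[-0.8,0.9,0,0,0,0],[-0.8,0.9,0,0,0,0],[-0.7,0.9,0,0,0,0],[0,0.7,0,0,0,0],[0,0,0,0,0,0],[0,0,0,0,0,0]]]' 0.6
python3 - <<'E'
from h import *
a=snap('top','t3.png')[:,:,::-1]; s=snap('side','s3.png')[:,:,::-1]
A=cv2.resize(a[130:250,190:350],(480,360),interpolation=cv2.INTER_CUBIC); B=cv2.resize(s[150:310,150:310],(360,360),interpolation=cv2.INTER_CUBIC)
cv2.imwrite('pics/c3.png',cv2.resize(np.hstack([A,B]),(800,343)))
o=bot.get_obs()['ee_pos']; print(np.array([.497,.1874])-o[:2], proj('side',np.array([.497,.1874,.164])))
E
```

```text
time: 9.42
ee_pos: [0.4972, 0.1836, 0.216]
tcp_rot: [-180.0, 0.0, 78.2]
wrist_force: [-0.1, 0.1, 0.4]
opening: 0.0517
grasp_force: 0.0
[-0.00071806  0.00478287] [252.08336328 239.36571037]
```

View pics/c3.png

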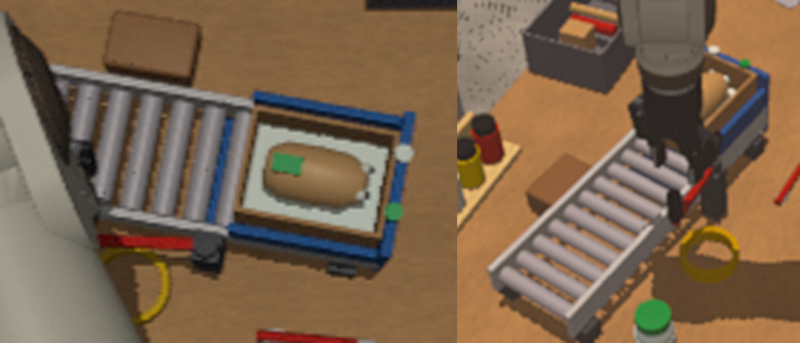

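The carton sits home in the bay. The knob appears at about (252,241) in the side view, and I predicted (252,239), so the two agree. Now descend and pinch the knob.

```bash
python3 -m crank '[[[-0.04,0.2,0,0,0,0],[0,0,0,0,0,0],[0,0,-0.6,0,0,0],[0,0,-0.6,0,0,0],[0,0,-0.6,0,0,0],[0,0,-0.6,0,0,0],[0,0,-0.6,0,0,0],[0,0,-0.6,0,0,0],[0,0,0,0,0,0]]]'
python3 -m crank '[[[0,0,0,0,0,0],[0,0,0,0,0,0],[0,0,0,0,0,0],[0,0,0,0,0,0],[0,0,0,0,0,0],[0,0,0,0,0,0]]]' 0 25
```

```text
time: 10.27
ee_pos: [0.4959, 0.1863, 0.1411]
tcp_rot: [-179.8, 0.1, 78.1]
wrist_force: [-0.7, -0.3, 0.4]
opening: 0.0511
grasp_force: 0.0
time: 10.77
ee_pos: [0.4974, 0.1869, 0.145]
tcp_rot: [179.9, -0.0, 78.1]
wrist_force: [-0.2, -0.4, 3.3]
opening: 0.0213
grasp_force: 26.5
```

Run:
```python
import numpy as np
a=np.radians(np.linspace(85.5,-12.8,26)); p=.1194*np.c_[np.cos(a),np.sin(a)]
print(np.round(np.diff(p,axis=0)/.02,2).tolist())
```

```text
[[0.41, -0.05], [0.4, -0.07], [0.4, -0.1], [0.39, -0.13], [0.38, -0.15], [0.37, -0.18], [0.35, -0.21], [0.34, -0.23], [0.32, -0.25], [0.31, -0.27], [0.29, -0.29], [0.26, -0.31], [0.24, -0.33], [0.22, -0.35], [0.2, -0.36], [0.17, -0.37], [0.14, -0.38], [0.12, -0.39], [0.09, -0.4], [0.06, -0.4], [0.03, -0.41], [0.01, -0.41], [-0.02, -0.41], [-0.05, -0.41], [-0.08, -0.4]]
```

```bash
python3 -m crank '[[[0.41,-0.05,0,0,0,0],[0.4,-0.07,0,0,0,0],[0.4,-0.1,0,0,0,0],[0.39,-0.13,0,0,0,0],[0.38,-0.15,0,0,0,0],[0.37,-0.18,0,0,0,0],[0.35,-0.21,0,0,0,0],[0.34,-0.23,0,0,0,0],[0.32,-0.25,0,0,0,0],[0.31,-0.27,0,0,0,0],[0.29,-0.29,0,0,0,0],[0.26,-0.31,0,0,0,0],[0,0,0,0,0,0]]]'
python3 -m crank '[[[0.24,-0.33,0,0,0,0],[0.22,-0.35,0,0,0,0],[0.2,-0.36,0,0,0,0],[0.17,-0.37,0,0,0,0],[0.14,-0.38,0,0,0,0],[0.12,-0.39,0,0,0,0],[0.09,-0.4,0,0,0,0],[0.06,-0.4,0,0,0,0],[0.03,-0.41,0,0,0,0],[0.01,-0.41,0,0,0,0],[-0.02,-0.41,0,0,0,0],[0,0,0,0,0,0]]]'
```

```text
time: 11.85
ee_pos: [0.5828, 0.1409, 0.1446]
tcp_rot: [179.9, -0.0, 78.1]
wrist_force: [-0.1, -0.3, 5.2]
opening: 0.021
grasp_force: 24.3
time: 12.85
ee_pos: [0.6062, 0.0559, 0.1435]
tcp_rot: [-179.9, 0.1, 78.1]
wrist_force: [-0.7, -0.2, -0.1]
opening: -0.0
grasp_force: 0.0
```

The opening reads 0, so the knob slipped out of the grip. I'll look.

Run:
```python
from h import *
a=snap('top','t4.png')[:,:,::-1]; s=snap('side','s4.png')[:,:,::-1]
A=cv2.resize(a[130:250,190:350],(480,360),interpolation=cv2.INTER_CUBIC); B=cv2.resize(s[150:310,150:310],(360,360),interpolation=cv2.INTER_CUBIC)
cv2.imwrite('pics/c4.png',cv2.resize(np.hstack([A,B]),(800,343)))
```

```text
(no output)
```

View pics/c4.png

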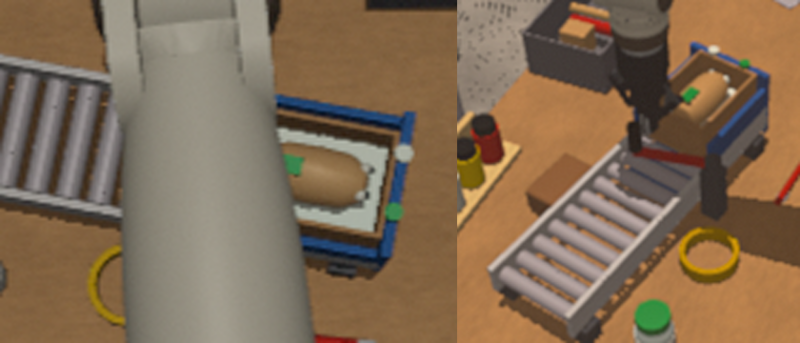

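The arm is partly swung and its knob now stands just behind the fingers, at about side pixel (232,209). The carton is still home.

Run:
```python
from h import *
p=ray('side',(232,208.8),.164)[:2]; v=p-[.488,.0679]; print(p,np.hypot(*v),np.degrees(np.arctan2(v[1],v[0])),bot.get_obs()['ee_pos'])
```

```text
[0.6091594  0.09424629] 0.12399083416569816 12.268065859595174 [0.60630725 0.05721825 0.14373447]
```

I'll lift, go behind the knob and push it the rest of the way with the fingers closed.

```bash
python3 -m crank '[[[0,0,0.9,0,0,0],[0,0,0.9,0,0,0],[0,0,0.9,0,0,0],[0,0,0.8,0,0,0],[0,0,0,0,0,0],[0.15,0.9,0,0,0,0],[0.15,0.9,0,0,0,0],[0.15,0.9,0,0,0,0],[0.17,1,0,0,0,0],[0,0,0,0,0,0],[0,0,0,0,0,0],[0,0,-0.7,0,0,0],[0,0,-0.7,0,0,0],[0,0,-0.7,0,0,0],[0,0,-0.7,0,0,0],[0,0,-0.7,0,0,0],[0,0,0,0,0,0]]]' 0
python3 -m crank '[[[-0.06,-0.3,0,0,0,0],[-0.06,-0.3,0,0,0,0],[-0.06,-0.3,0,0,0,0],[-0.06,-0.3,0,0,0,0],[-0.06,-0.3,0,0,0,0],[-0.06,-0.3,0,0,0,0],[-0.06,-0.3,0,0,0,0],[-0.06,-0.3,0,0,0,0],[-0.06,-0.3,0,0,0,0],[0,0,0,0,0,0]]]'
```

```text
time: 14.37
ee_pos: [0.6176, 0.1306, 0.1408]
tcp_rot: [-179.8, 0.1, 78.1]
wrist_force: [0.6, 0.1, -0.1]
opening: -0.0
grasp_force: 0.0
time: 15.2
ee_pos: [0.6079, 0.0766, 0.1443]
tcp_rot: [-180.0, 0.0, 78.1]
wrist_force: [0.3, -0.0, 0.3]
opening: 0.0002
grasp_force: 0.0
```

```bash
python3 -m crank '[[[-0.04,-0.2,0,0,0,0],[-0.04,-0.2,0,0,0,0],[-0.02,-0.1,0,0,0,0],[0,0,0,0,0,0]]]'
python3 -m crank '[[[-0.02,-0.1,0,0,0,0],[-0.02,-0.1,0,0,0,0],[0,0,0,0,0,0]]]'
python3 - <<'E'
from h import *
a=snap('top','t5.png')[:,:,::-1]; s=snap('side','s5.png')[:,:,::-1]
A=cv2.resize(a[130:250,190:350],(480,360),interpolation=cv2.INTER_CUBIC); B=cv2.resize(s[150:310,150:310],(360,360),interpolation=cv2.INTER_CUBIC)
cv2.imwrite('pics/c5.png',cv2.resize(np.hstack([A,B]),(800,343)))
E
```

```text
time: 15.53
ee_pos: [0.6067, 0.0701, 0.1444]
tcp_rot: [180.0, -0.3, 78.2]
wrist_force: [2.8, 13.2, -0.1]
opening: -0.0
grasp_force: 6.4
time: 15.78
ee_pos: [0.6065, 0.0695, 0.1445]
tcp_rot: [180.0, -0.7, 78.4]
wrist_force: [7.7, 31.7, -2.9]
opening: -0.0003
grasp_force: 14.8
```

View pics/c5.png

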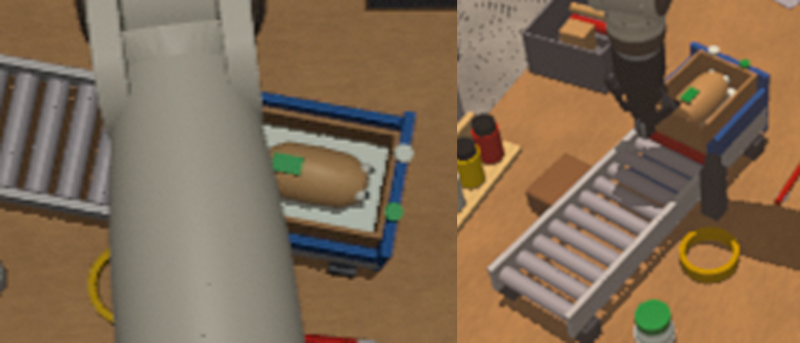

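The keeper is at its hard stop (about 32 N) and lies across the track. I'll retreat and verify.

```bash
python3 -m crank '[[[0.04,0.2,0,0,0,0],[0.1,0.5,0,0,0,0],[0.1,0.5,0,0,0,0],[0.1,0.6,0,0,0,0],[0,0,0.8,0,0,0],[0,0,1,0,0,0],[0,0,1,0,0,0],[0,0,1,0,0,0],[-0.5,0.9,1,0,0,0],[-0.5,1,0.5,0,0,0],[-0.5,1,0,0,0,0],[-0.5,1,0,0,0,0],[-0.5,1,0,0,0,0],[-0.5,1,0,0,0,0],[-0.5,1,0,0,0,0],[-0.5,0.8,0,0,0,0],[0,0,0,0,0,0],[0,0,0,0,0,0]]]'
python3 - <<'E'
from h import *
a=snap('top','t6.png')[:,:,::-1]
cv2.imwrite('pics/c6.png',cv2.resize(a[130:250,150:350],None,fx=4,fy=4,interpolation=cv2.INTER_CUBIC))
E
```

```text
time: 17.38
ee_pos: [0.5318, 0.2548, 0.2503]
tcp_rot: [180.0, 0.0, 78.2]
wrist_force: [0.2, -0.3, 0.2]
opening: -0.0002
grasp_force: 0.0
```

View pics/c6.png

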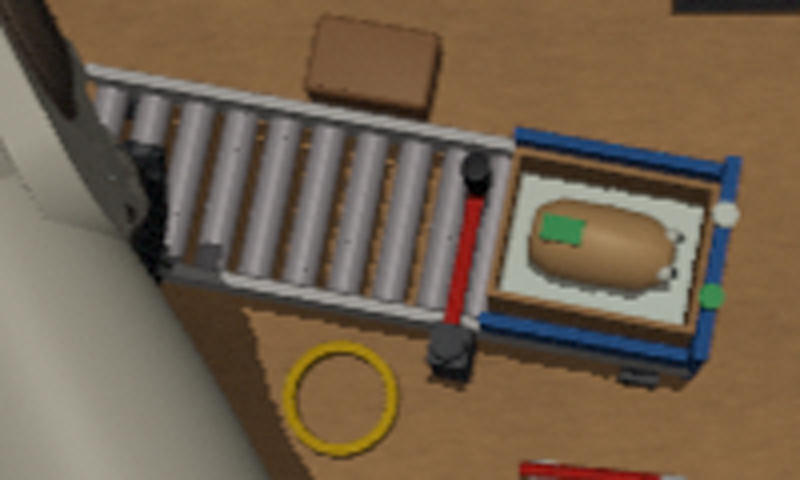

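The keeper bar runs straight across from (455,325) to (477,170), parallel to the rollers. The carton's rim corners are at about (520,155), (715,193), (690,330) and (490,293). I'll check the figures numerically.

Run:
```python
from h import *
O=np.array([.5906,.1139]); a=np.radians(-101.8); ex=np.array([np.cos(a),np.sin(a)]); ey=np.array([-ex[1],ex[0]])
P=[C(*p,.145) for p in((521,153),(717,190),(693,331),(489,292))]
for p in P+[np.mean(P,0)]: print(np.round([(p-O)@ex,(p-O)@ey],4))
k=C(476,164,.164); v=k-[.488,.0679]; print(np.round([(k-O)@ex,(k-O)@ey],4), 1.92-(np.arctan2(v[1],v[0])+np.radians(11.8)))
```

```text
[0.0912 0.0534]
[0.2339 0.0535]
[ 0.2353 -0.0498]
[ 0.0886 -0.05  ]
[0.1622 0.0018]
[0.0628 0.035 ] 1.8948617876972758
```

```bash
python3 -c "
from workcell import bot
print(bot.job_done())"
```

```text
the job is handed in; nothing more can be done
None
```

The job is handed in, with no verdict returned: by the camera, the carton is about 3 mm from the end stop and the keeper is straight across behind it at about 1.89 rad; the knob slipped from the grip once mid-swing, so I pushed the arm the rest of the way to its stop.

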